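# Hang the washed rotor in the drip rack

### The job

Lift the steel magneto rotor out of the drain tray and hang it up to drip: bring it in through the open front of the drip rack with its drum under the plate and its thin neck in the slot, slide it right back to the closed end, and let its flange down flat on the plate. Keep the rotor upright all the way, and leave the other parts in the tray where they are.

Things in the scene. Friction and masses are not known exactly. Their poses are not given: they have to be found in the camera images.
- rotor: Steel rotor standing upright in the drain tray, round about z, about 0.4 kg, the tallest loose part. Origin: centre of its underside. From the bottom: drum 46 mm across, 0 to 50 mm high; thin neck 12 mm across, 50 to 95; flat flange 64 mm across, 95 to 101; plain round stub 20 mm across, 101 to 142, the place to grip. Drum and flange are wider than the rack's slot.
- slot_end (a point): The rotor's axis at the plate's top face (150 mm above the bench) when its neck touches the closed end of the rack's slot, on the slot's centre line. x points along the slot, from open mouth to closed end; y across; z up. The slot is 34 mm wide, 60 mm long; its mouth, the plate's front edge, is 54 mm from here along -x. A rotor hung here has its underside 55 mm above the bench.
- rack: Drip rack, fixed to the bench: a level steel plate 100 mm (x, along the slot) x 130 x 8 mm, top at 150 mm, on four 10 mm corner posts with 106 mm clear between left and right, over a base sheet 110 x 140 x 4 mm. Nothing stands above the plate. Origin: centre of the base, on the bench; axes as slot_end, which is at x 4 mm.
- cup: Bystander: nickel impulse spring cup, open, round, 60 mm across, 42 mm high, standing in the tray. Origin: centre of its underside. The tray is stainless, 300 x 360 mm, rim 22 mm high, its floor 4 mm above the bench.
- cam: Bystander: brass adjusting cam, a flat egg-shaped disc 56 mm long, 48 mm wide, 14 mm thick, with a hub 26 mm high, lying in the tray. Origin: under the hub's centre. A red magneto body 91 mm high above the bench, fixed, fills the tray's far half behind these parts.
Things that resemble listed ones, but are neither listed nor needed, are in the scene too. What is shaped like the rotor but orange is not meant. What is shaped like the rack but green is not meant.

How it is judged:
By the outcome, as a careful person would: the job done as asked, in the order asked, and still so for the second after the job is handed in, with the robot touching nothing.
It also fails if it takes over 48 s, if anything falls off the work surface, if the arm or the gripper's body presses on something with over 40 N, if the wrist force passes 120 N, or if a joint passes its speed limit or range.

### The arm

A 7-joint arm with a two-finger parallel gripper is mounted at the origin on the work surface. World frame = base frame: x ahead of the robot, y to its left, z up, the work surface at z = 0. Lengths are in m, angles in rad, forces in N, time in s.
With the tool pointing down it reaches from about 0.425 to 0.875 m from the base axis. Payload 4.7 kg.
Tool frame: the origin (TCP) lies at the very end of the fingers, on their centre line; the grasp point (between the pads) lies 19 mm behind it; z points along the fingers, y is the line along which they close (so a half turn about z gives the same grasp; the last joint's range is limited). The gripper opens to 87 mm and grips with 3 to 60 N. Pads are 19 mm wide; open, the fingers measure 117 mm over their backs; the gripper's body (75 mm by 190 mm) begins 51 mm behind the grasp point.
Start: joints at [-1.299, 0.321, -0.07, 1.45, 0.023, 1.371, -0.057], TCP at [0.166, 0.629, 0.192] pointing down, gripper open.
Joint ranges: [-2.86, 2.86], [-0.3, 2.09], [-1.38, 1.24], [0.06, 2.45], [-1.56, 4.7], [0.09, 2.05], [-2.69, 2.69]. Speed limits (rad/s): [2.57, 2.57, 3.14, 3.14, 3.14, 3.14, 3.14].

### API

Orientations are given as a rotation vector (axis times angle).
In Python, from bench import ctrl, vision gives the robot as it stands.
- The arm moves only by the tool jog_arm, never from a script. Its argument "increments" is a list of rows, each an object of numbers: "tx", "ty", "tz": the shift along the tool's x, y, z in mm; "wx", "wy", "wz": the turn, a rotation vector about the tool's x, y, z in rad; "gripper": the opening, from 0 (shut) to 1 (fully open). In form: [{"tx": .., "ty": .., "tz": .., "wx": .., "wy": .., "wz": .., "gripper": ..}, ...]. A call has exactly 5 rows; each row is the pose to reach, as a shift and turn from the pose commanded when the call began, along the tool's axes at that moment; what a row does not reach only later rows make up. A row lasts 1/12 s, in which the tool goes at most 41.7 mm and 7.16 degrees, less where a joint would pass 70% of its speed; a pose out of reach is approached as far as the arm can. A call with a gripper value outside its range is refused whole. The fingers move at their own pace and stop on an object; "grip_force" is the grip in N (left out, the last holds). Time passes only in rows, so rows that repeat a pose let the fingers close, or fill a call up. It gives the time, the measured TCP pose, the force, the opening and the grip force at its end, in the units of the state.
- ctrl.get_state(): the state, without advancing time (a new reading comes with each control period).
- vision.get_image(name): name is "side" or "top"; returns a dict with "color" (420x560x3 uint8, blue, green, red), "fx", "fy", "cx", "cy" (pixels), "extrinsics" (4x4, takes a point from world to camera coordinates). Camera axes: x right, y down, z forward; pixel columns grow to the right and rows downward; lengths in m; the calibration is good to about 2 mm. A picture is of the moment at which its call begins. There is no depth.
- ctrl.close_job(): hands the job in; it is judged then, once.
Trained networks look in the newest picture that a camera, given by its name, has taken for a name from the list of things; names that differ only in an ending like _2 or _b are one class to them, and where a whole thing is asked for, a point or a joint stands for the part that bears it (a point fixed in the world has none). Each returns a list of dicts, best first, with "conf" (0 to 1); they miss things now and then, are a little off and sometimes report something else, mostly with a low value. They report only what shows in the picture. A call takes as long as a camera call. They do not tell look-alikes from the thing itself.
- vision.spot_in(camera, thing): "bbox" ([left, top, right, bottom] in pixels, round what is visible of it).
The state is a dict: "time": time; "joint_positions": joint angles; "qd": joint speeds; "joint_torque": joint torques, N m; "position": TCP position; "tool_rot": TCP orientation; "ft_force": force on the tool from outside, world axes, zero at the start; "torque": the same for the moment, N m; "grip_width": opening from 0.0 (shut) to 1.0 (fully open); "grip_force": force on a finger pad.
Only numpy, scipy, OpenCV 4.12 (cv2) and the standard library are available. Lean on these libraries where they do the work, as an engineer would, in place of code of your own. Each camera call takes 0.05 s, during which the arm holds its last target. There are 200 camera calls.

## Working session

There is one attempt and no reset: what is moved stays moved. The work goes in short steps, Python scripts to look and compute and a tool call to move; the robot and the scene stay as the last step left them, time stands still between calls to the robot, and variables do not carry over. Pictures are saved under pics/ and viewed, at most 10 in all, crops included, and the job is handed in when it is done.

Besides the shell and the picture viewer there is one more tool, called after "Call:" as name([rows], argument=value, ...), one row to a line, values as JSON. jog_arm: Moves the arm, as the interface text tells. Its arguments: {"type":"object","properties":{"increments":{"type":"array"},"grip_force":{"type":"number"}},"required":["increments"]}

```bash
mkdir -p pics; python3 - <<'E'
from bench import ctrl, vision
import cv2, numpy as np
s=ctrl.get_state(); print({k:np.round(s[k],3) for k in ("time","position","tool_rot","grip_width","ft_force")})
for c in("top","side"):
    d=vision.get_image(c); cv2.imwrite(f"pics/{c}1.png",d["color"])
    print(c,d["fx"],d["fy"],d["cx"],d["cy"]); print(np.round(d["extrinsics"],4).tolist())
    for t in("rotor","rack","cup","cam"):
        print(t,[(np.round(b["bbox"],1).tolist(),round(b["conf"],2)) for b in vision.spot_in(c,t)])
E
```

```text
{'time': np.float64(0.0), 'position': array([0.166, 0.628, 0.191]), 'tool_rot': array([-4.040e-01, -3.115e+00,  3.000e-03]), 'grip_width': np.float64(0.998), 'ft_force': array([ 0.516,  0.159, -0.357])}
top 474.45129482982753 474.45129482982753 284.55843817108405 212.44055406666507
[[-0.0045, -0.9999, 0.01, 0.0511], [-0.99, 0.003, -0.1414, 0.4688], [0.1413, -0.0105, -0.9899, 1.3625], [0.0, 0.0, 0.0, 1.0]]
rotor [([328.5, 246.4, 350.5, 270.2], 0.86)]
rack [([196.4, 153.1, 250.9, 205.9], 0.6), ([121.6, 141.2, 180.3, 195.7], 0.58)]
cup [([309.0, 196.6, 327.4, 219.5], 0.82)]
cam [([382.3, 187.8, 404.0, 202.8], 0.65), ([193.4, 154.4, 248.5, 207.1], 0.43)]
side 460.5389203714625 460.5389203714625 279.7952179548371 202.81701492651504
[[0.7671, 0.6415, 0.0026, -0.3788], [0.4423, -0.5258, -0.7266, -0.0736], [-0.4647, 0.5585, -0.6871, 1.2708], [0.0, 0.0, 0.0, 1.0]]
rotor [([176.8, 213.0, 207.7, 266.7], 0.63), ([215.5, 269.5, 241.9, 322.0], 0.61)]
rack [([386.6, 124.6, 449.3, 208.8], 0.89), ([329.9, 158.2, 401.5, 252.5], 0.77)]
cup [([246.9, 253.9, 276.1, 284.2], 0.6)]
cam [([183.5, 341.4, 211.8, 374.3], 0.69)]
```

View pics/top1.png

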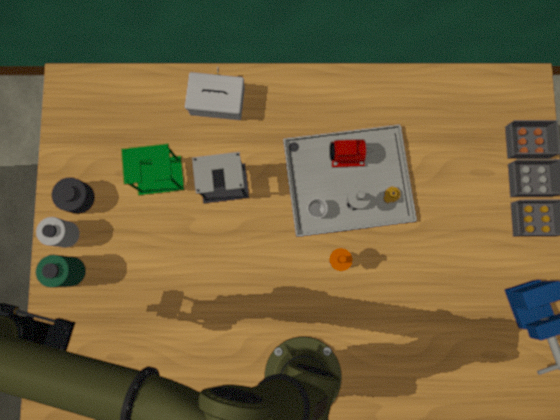

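View pics/side1.png

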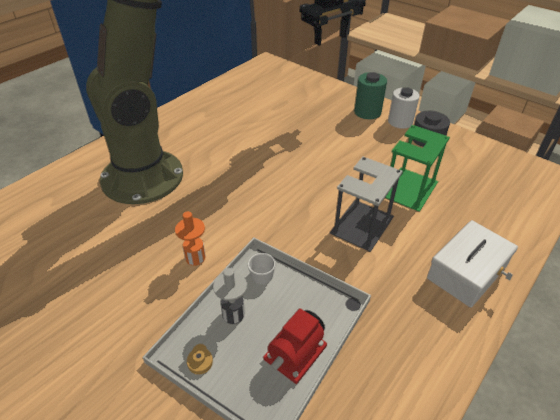

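The side view shows the steel rotor at about (231,295), the orange decoy at (190,240), the steel rack at (366,200) and the green decoy at (418,165). In the top view the rotor is near (358,200) and the steel rack at (220,178). I'll zoom in on the rotor and the rack.

```bash
python3 - <<'E'
import cv2,numpy as np
t=cv2.imread("pics/top1.png");s=cv2.imread("pics/side1.png")
f=lambda i,x,y,w,h,k:cv2.resize(i[y:y+h,x:x+w],(w*k,h*k),interpolation=cv2.INTER_CUBIC)
a=np.hstack([f(t,185,145,70,60,5),f(t,335,180,70,60,5)])   # 700x300
b=np.hstack([f(s,330,155,70,60,5),f(s,200,265,70,60,5)])
cv2.imwrite("pics/crop1.png",np.vstack([a,b]))
E
```

```text
(no output)
```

View pics/crop1.png

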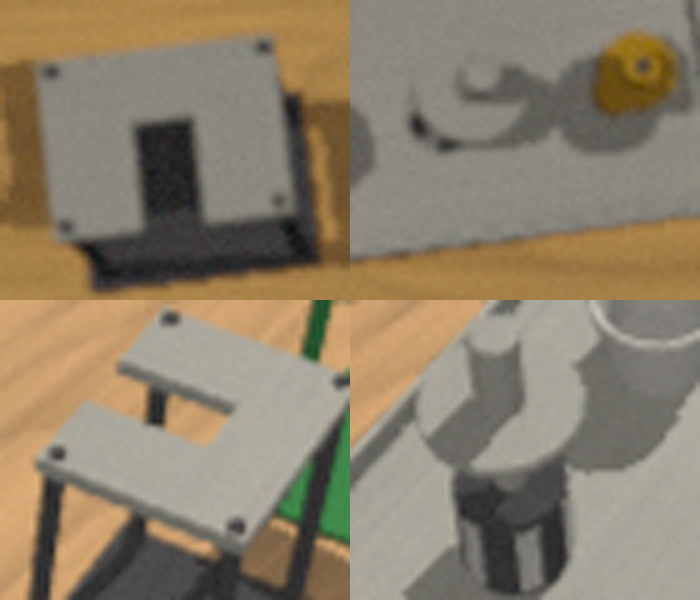

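The upper crops show the steel rack's slot mouth facing the robot (towards -x, slightly yawed). The rotor's stub top is at top (361,195) and side (229,271.6).

```bash
cat >h.py <<'E'
from bench import ctrl, vision
import numpy as np
from scipy.optimize import least_squares
from scipy.spatial.transform import Rotation as R
C={c:vision.get_image(c) for c in("top","side")}
def proj(c,P):
    d=C[c];q=np.atleast_2d(P)@d["extrinsics"][:3,:3].T+d["extrinsics"][:3,3]
    return np.c_[d["fx"]*q[:,0]/q[:,2]+d["cx"],d["fy"]*q[:,1]/q[:,2]+d["cy"]]
def at_z(c,uv,z):
    return least_squares(lambda p:(proj(c,[p[0],p[1],z])-uv).ravel(),[.5,0]).x
E
python3 - <<'E'
from h import *
for c,uv in(("top",(361,194.7)),("side",(229,271.6))): print("stub",c,at_z(c,uv,.146).round(4))
top=dict(FL=(192.6,158),FR=(239,152.6),NR=(244.6,188),NL=(197.4,193),e1=(212,170),e2=(223,169))
side=dict(NR=(337.6,187.4),NL=(363.5,157),FR=(378,204),FL=(400,170),m1=(353.6,167.4),m2=(347,175.4),e1=(377,177),e2=(372,184))
top={k:at_z("top",v,.15) for k,v in top.items()};side={k:at_z("side",v,.15) for k,v in side.items()}
for n,d in(("top",top),("side",side)):
    for k,v in d.items(): print(n,k,v.round(4))
loc=dict(FL=(46,65),FR=(46,-65),NR=(-54,-65),NL=(-54,65))
for n,d in(("top",top),("side",side),):
    def f(p):
        c,s=np.cos(p[2]),np.sin(p[2]); M=np.array([[c,-s],[s,c]])
        return np.concatenate([p[:2]+M@np.array(l)/1e3-d[k] for k,l in loc.items()])
    r=least_squares(f,[.6,.1,0]); print(n,"slot_end",r.x.round(4),"res",np.abs(r.fun).max().round(4))
for t in("cup","cam"):
    b=vision.spot_in("top",t)[0]["bbox"];print(t,at_z("top",((b[0]+b[2])/2,(b[1]+b[3])/2),.03).round(3))
print(R.from_rotvec(ctrl.get_state()["tool_rot"]).as_matrix().round(3))
E
```

```text
stub top [ 0.501  -0.1577]
stub side [ 0.504  -0.1586]
top FL [0.6033 0.3011]
top FR [0.6182 0.1746]
top NR [0.5195 0.1585]
top NL [0.5061 0.2859]
top e1 [0.5696 0.2476]
top e2 [0.5724 0.2177]
side NR [0.5257 0.1594]
side NL [0.5105 0.2887]
side FR [0.6214 0.1707]
side FL [0.6009 0.3014]
side m1 [0.5141 0.2407]
side m2 [0.5185 0.2069]
side e1 [0.5735 0.2458]
side e2 [0.5776 0.2179]
top slot_end [0.5658 0.2305 0.1288] res 0.0026
side slot_end [0.5686 0.2306 0.1334] res 0.0047
cup [ 0.48  -0.048]
cam [ 0.526 -0.267]
[[-0.967  0.255  0.   ]
 [ 0.255  0.967  0.   ]
 [-0.     0.    -1.   ]]
```

Call:
jog_arm([
  {"tx": 0, "ty": 0, "tz": -40, "gripper": 1},
  {"tx": -20, "ty": -20, "tz": -60, "gripper": 1},
  {"tx": -50, "ty": -40, "tz": -60, "gripper": 1},
  {"tx": -80, "ty": -60, "tz": -60, "gripper": 1},
  {"tx": -110, "ty": -80, "tz": -60, "gripper": 1},
])

```text
validation failed for argument at $.in...
```

Call:
jog_arm([
  {"tx": 0, "ty": 0, "tz": -40, "wx": 0, "wy": 0, "wz": 0, "gripper": 1},
  {"tx": -20, "ty": -20, "tz": -60, "wx": 0, "wy": 0, "wz": 0, "gripper": 1},
  {"tx": -50, "ty": -40, "tz": -60, "wx": 0, "wy": 0, "wz": 0, "gripper": 1},
  {"tx": -80, "ty": -60, "tz": -60, "wx": 0, "wy": 0, "wz": 0, "gripper": 1},
  {"tx": -110, "ty": -80, "tz": -60, "wx": 0, "wy": 0, "wz": 0, "gripper": 1},
])

```text
time: 1.12
position: [0.2525, 0.5222, 0.2525]
tool_rot: [0.402, 3.115, 0.002]
ft_force: [0.4, 0.3, -0.5]
grip_width: 1.0
grip_force: 0.0
```

Call:
jog_arm([
  {"tx": -32, "ty": -22, "tz": 0, "wx": 0, "wy": 0, "wz": 0, "gripper": 1},
  {"tx": -64, "ty": -44, "tz": 0, "wx": 0, "wy": 0, "wz": 0, "gripper": 1},
  {"tx": -96, "ty": -66, "tz": 0, "wx": 0, "wy": 0, "wz": 0, "gripper": 1},
  {"tx": -128, "ty": -88, "tz": 0, "wx": 0, "wy": 0, "wz": 0, "gripper": 1},
  {"tx": -160, "ty": -110, "tz": 0, "wx": 0, "wy": 0, "wz": 0, "gripper": 1},
])

```text
time: 1.53
position: [0.3794, 0.3744, 0.2522]
tool_rot: [0.404, 3.115, 0.001]
ft_force: [1.3, 0.8, 0.3]
grip_width: 0.996
grip_force: 0.0
```

Call:
jog_arm([
  {"tx": -17, "ty": -32, "tz": 0, "wx": 0, "wy": 0, "wz": 0, "gripper": 1},
  {"tx": -34, "ty": -64, "tz": 0, "wx": 0, "wy": 0, "wz": 0, "gripper": 1},
  {"tx": -51, "ty": -96, "tz": 0, "wx": 0, "wy": 0, "wz": 0, "gripper": 1},
  {"tx": -68, "ty": -128, "tz": 0, "wx": 0, "wy": 0, "wz": 0, "gripper": 1},
  {"tx": -85, "ty": -160, "tz": 0, "wx": 0, "wy": 0, "wz": 0, "gripper": 1},
])

```text
time: 1.95
position: [0.42, 0.1978, 0.252]
tool_rot: [0.404, 3.115, 0.001]
ft_force: [1.3, -0.1, 0.2]
grip_width: 1.003
grip_force: 0.0
```

Call:
jog_arm([
  {"tx": -17, "ty": -32, "tz": 0, "wx": 0, "wy": 0, "wz": 0, "gripper": 1},
  {"tx": -34, "ty": -64, "tz": 0, "wx": 0, "wy": 0, "wz": 0, "gripper": 1},
  {"tx": -51, "ty": -96, "tz": 0, "wx": 0, "wy": 0, "wz": 0, "gripper": 1},
  {"tx": -68, "ty": -128, "tz": 0, "wx": 0, "wy": 0, "wz": 0, "gripper": 1},
  {"tx": -85, "ty": -160, "tz": 0, "wx": 0, "wy": 0, "wz": 0, "gripper": 1},
])

```text
time: 2.37
position: [0.4613, 0.0214, 0.2521]
tool_rot: [0.404, 3.115, 0.002]
ft_force: [0.7, 0.0, -0.1]
grip_width: 1.001
grip_force: 0.0
```

Call:
jog_arm([
  {"tx": -17, "ty": -32, "tz": 0, "wx": 0, "wy": 0, "wz": 0, "gripper": 1},
  {"tx": -34, "ty": -64, "tz": 0, "wx": 0, "wy": 0, "wz": 0, "gripper": 1},
  {"tx": -51, "ty": -96, "tz": 0, "wx": 0, "wy": 0, "wz": 0, "gripper": 1},
  {"tx": -70, "ty": -130, "tz": 0, "wx": 0, "wy": 0, "wz": 0, "gripper": 1},
  {"tx": -85, "ty": -163, "tz": 0, "wx": 0, "wy": 0, "wz": 0, "gripper": 1},
])

```text
time: 2.78
position: [0.5023, -0.158, 0.2522]
tool_rot: [0.403, 3.114, 0.001]
ft_force: [0.1, 0.1, 0.2]
grip_width: 0.997
grip_force: 0.0
```

Call:
jog_arm([
  {"tx": 0, "ty": 0, "tz": 20, "wx": 0, "wy": 0, "wz": 0, "gripper": 1},
  {"tx": 0, "ty": 0, "tz": 40, "wx": 0, "wy": 0, "wz": 0, "gripper": 1},
  {"tx": 0, "ty": 0, "tz": 60, "wx": 0, "wy": 0, "wz": 0, "gripper": 1},
  {"tx": 0, "ty": 0, "tz": 70, "wx": 0, "wy": 0, "wz": 0, "gripper": 1},
  {"tx": 0, "ty": 0, "tz": 70, "wx": 0, "wy": 0, "wz": 0, "gripper": 1},
])

```text
time: 3.2
position: [0.5002, -0.1556, 0.1797]
tool_rot: [-0.403, -3.112, 0.0]
ft_force: [0.0, -0.1, 0.5]
grip_width: 1.002
grip_force: 0.0
```

```bash
python3 - <<'E'
from h import *
import cv2
s=ctrl.get_state();print(s["position"])
print(proj("side",[s["position"],[.5025,-.158,.146],[.5025,-.158,.105]]).round(1))
i=C["side"]["color"][190:350,150:310];cv2.imwrite("pics/s2.png",cv2.resize(i,(600,600),interpolation=cv2.INTER_CUBIC))
E
```

```text
[ 0.50205712 -0.1560001   0.18230242]
[[227.7 257.5]
 [228.6 271. ]
 [230.2 284.5]]
```

View pics/s2.png

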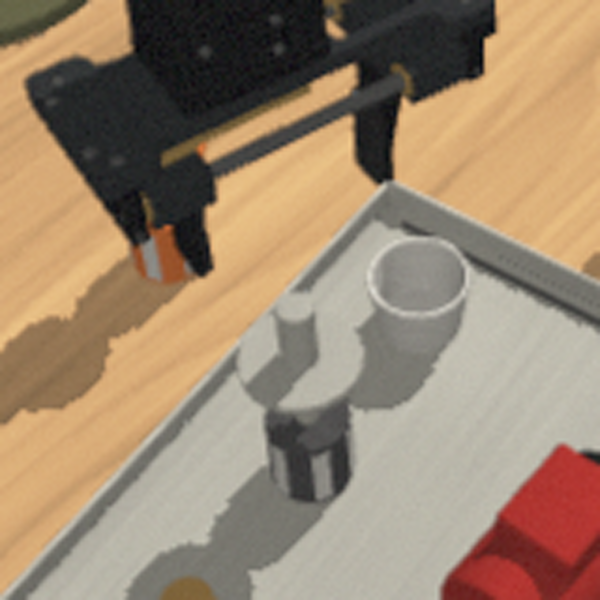

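The fingertips are at about (205,272) and (388,180) in the crop, with the stub top at (295,305). Before descending I'll check the predicted fingertip pixels against these.

```bash
python3 - <<'E'
from h import *
s=ctrl.get_state();p=s["position"];M=R.from_rotvec(s["tool_rot"]).as_matrix();print(p.round(4))
for x in(-.0095,.0095):
  for y in(-.0585,-.0435,.0435,.0585):
    q=proj("side",p+M@np.array([x,y,0]))[0]; print(x,y,((q-[150,190])*3.75).round(0), end=" | ")
b=vision.spot_in("side","rotor");print([(np.round(k["bbox"]),k["conf"]) for k in b])
E
```

```text
[ 0.5028 -0.1561  0.1831]
-0.0095 -0.0585 [193. 323.] | -0.0095 -0.0435 [222. 308.] | -0.0095 0.0435 [380. 225.] | -0.0095 0.0585 [406. 212.] | 0.0095 -0.0585 [174. 296.] | 0.0095 -0.0435 [202. 282.] | 0.0095 0.0435 [359. 201.] | 0.0095 0.0585 [384. 188.] | [(array([216., 269., 242., 323.]), 0.84), (array([184., 252., 202., 265.]), 0.59)]
```

Call:
jog_arm([
  {"tx": 0, "ty": -1, "tz": 16, "wx": 0, "wy": 0, "wz": 0, "gripper": 1},
  {"tx": 0, "ty": -2, "tz": 32, "wx": 0, "wy": 0, "wz": 0, "gripper": 1},
  {"tx": 0, "ty": -2, "tz": 48, "wx": 0, "wy": 0, "wz": 0, "gripper": 1},
  {"tx": 0, "ty": -2, "tz": 64, "wx": 0, "wy": 0, "wz": 0, "gripper": 1},
  {"tx": 0, "ty": -2, "tz": 64, "wx": 0, "wy": 0, "wz": 0, "gripper": 1},
])

```text
time: 3.87
position: [0.4999, -0.1574, 0.1159]
tool_rot: [-0.403, -3.112, 0.0]
ft_force: [-1.0, 0.2, -1.0]
grip_width: 0.997
grip_force: 0.0
```

```bash
python3 - <<'E'
from h import *
import cv2
s=ctrl.get_state();p=s["position"];M=R.from_rotvec(s["tool_rot"]).as_matrix();print(p.round(4))
i=cv2.resize(C["side"]["color"][210:330,165:305],(700,600),interpolation=cv2.INTER_CUBIC)
for y in(-.0435,0,.0435):
    q=(proj("side",p+M@np.array([0,y,0]))[0]-[165,210])*5; cv2.circle(i,tuple(map(int,q)),4,(255,0,255),1)
cv2.imwrite("pics/s3.png",i)
E
```

```text
[ 0.5017 -0.1581  0.1185]
```

View pics/s3.png

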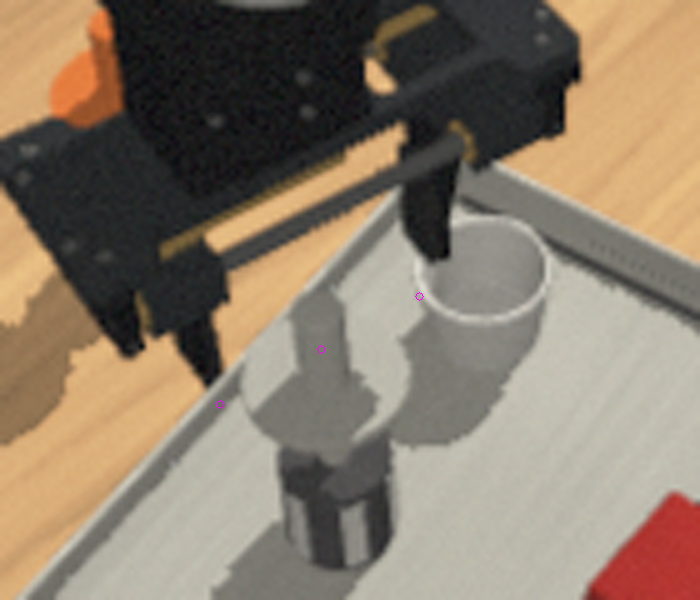

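The tips show at (215,387) and (440,258), about 15 mm higher than the TCP marks, possibly because the fingers lengthen as they close. They straddle the stub at (320,310). I'll go down 4 mm more and close.

Call:
jog_arm([
  {"tx": 0, "ty": 0, "tz": 4, "wx": 0, "wy": 0, "wz": 0, "gripper": 1},
  {"tx": 0, "ty": 0, "tz": 4, "wx": 0, "wy": 0, "wz": 0, "gripper": 0.4},
  {"tx": 0, "ty": 0, "tz": 4, "wx": 0, "wy": 0, "wz": 0, "gripper": 0.3},
  {"tx": 0, "ty": 0, "tz": 4, "wx": 0, "wy": 0, "wz": 0, "gripper": 0},
  {"tx": 0, "ty": 0, "tz": 4, "wx": 0, "wy": 0, "wz": 0, "gripper": 0},
], grip_force=30)

```text
time: 4.38
position: [0.5017, -0.158, 0.1142]
tool_rot: [0.404, 3.115, 0.0]
ft_force: [0.1, 0.2, 0.1]
grip_width: 0.781
grip_force: 0.0
```

Call:
jog_arm([
  {"tx": 0, "ty": 0, "tz": 0, "wx": 0, "wy": 0, "wz": 0, "gripper": 0},
  {"tx": 0, "ty": 0, "tz": 0, "wx": 0, "wy": 0, "wz": 0, "gripper": 0},
  {"tx": 0, "ty": 0, "tz": 0, "wx": 0, "wy": 0, "wz": 0, "gripper": 0},
  {"tx": 0, "ty": 0, "tz": 0, "wx": 0, "wy": 0, "wz": 0, "gripper": 0},
  {"tx": 0, "ty": 0, "tz": 0, "wx": 0, "wy": 0, "wz": 0, "gripper": 0},
])

```text
time: 4.8
position: [0.5013, -0.158, 0.1137]
tool_rot: [0.404, 3.116, 0.0]
ft_force: [-0.2, 0.0, 0.1]
grip_width: 0.401
grip_force: 0.0
```

Call:
jog_arm([
  {"tx": 0, "ty": 0, "tz": 0, "wx": 0, "wy": 0, "wz": 0, "gripper": 0},
  {"tx": 0, "ty": 0, "tz": 0, "wx": 0, "wy": 0, "wz": 0, "gripper": 0},
  {"tx": 0, "ty": 0, "tz": 0, "wx": 0, "wy": 0, "wz": 0, "gripper": 0},
  {"tx": 0, "ty": 0, "tz": 0, "wx": 0, "wy": 0, "wz": 0, "gripper": 0},
  {"tx": 0, "ty": 0, "tz": 0, "wx": 0, "wy": 0, "wz": 0, "gripper": 0},
])

```text
time: 5.22
position: [0.5013, -0.1581, 0.1137]
tool_rot: [-0.404, -3.116, 0.0]
ft_force: [0.1, -0.4, -0.2]
grip_width: 0.186
grip_force: 30.0
```

Call:
jog_arm([
  {"tx": 0, "ty": 0, "tz": 0, "wx": 0, "wy": 0, "wz": 0, "gripper": 0},
  {"tx": 0, "ty": 0, "tz": 0, "wx": 0, "wy": 0, "wz": 0, "gripper": 0},
  {"tx": 0, "ty": 0, "tz": -5, "wx": 0, "wy": 0, "wz": 0, "gripper": 0},
  {"tx": 0, "ty": 0, "tz": -10, "wx": 0, "wy": 0, "wz": 0, "gripper": 0},
  {"tx": 0, "ty": 0, "tz": -15, "wx": 0, "wy": 0, "wz": 0, "gripper": 0},
])

```text
time: 5.63
position: [0.5015, -0.158, 0.1294]
tool_rot: [0.404, 3.115, 0.0]
ft_force: [0.5, 0.3, 0.1]
grip_width: 0.055
grip_force: 0.0
```

```bash
python3 - <<'E'
from h import *
import cv2
s=ctrl.get_state();print(s["position"].round(4),s["grip_width"],s["grip_force"])
a=cv2.resize(C["side"]["color"][210:330,165:305],(560,480),interpolation=cv2.INTER_CUBIC)
cv2.imwrite("pics/s4.png",a)
print([(np.round(k["bbox"]),k["conf"]) for k in vision.spot_in("side","rotor")])
E
```

```text
[ 0.5025 -0.1582  0.1303] 0.014761731692926739 0.0
[(array([177., 213., 206., 262.]), 0.6), (array([214., 267., 244., 322.]), 0.57)]
```

View pics/s4.png

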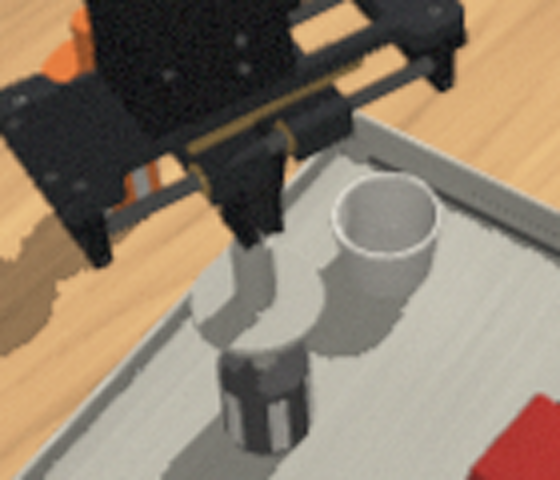

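The fingers closed without holding: the tips are at crop (255,242), right on the stub top, and the rotor still stands. I'll check with the top camera whether this is a height or a sideways offset.

```bash
python3 - <<'E'
from h import *
import cv2
s=ctrl.get_state();p=s["position"];M=R.from_rotvec(s["tool_rot"]).as_matrix();print(p.round(4))
P=[p,p+[0,0,.019],p+[0,0,.07],[.5025,-.158,.146],[.5025,-.158,.105]]
out=[]
for c,x,y in(("top",325,165),("side",200,225)):
    i=cv2.resize(C[c]["color"][y:y+70,x:x+65],None,fx=6,fy=6,interpolation=cv2.INTER_CUBIC)
    for k,q in enumerate(proj(c,P)):
        cv2.circle(i,tuple(map(int,(q-[x,y]+.5)*6)),3,[(255,0,255),(255,0,255),(255,0,255),(0,0,255),(0,255,0)][k],-1)
    out.append(i)
cv2.imwrite("pics/s5.png",np.hstack(out))
E
```

```text
[ 0.5016 -0.158   0.129 ]
```

View pics/s5.png

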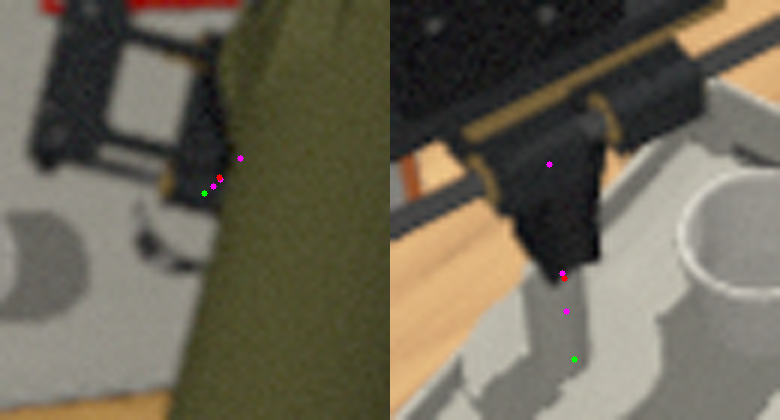

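The picture is consistent with the tips being roughly 20 mm higher than the reported TCP. I'll part the fingers over the flange and descend in small steps, watching the force, to find the true height.

Call:
jog_arm([
  {"tx": 0, "ty": 0, "tz": -15, "wx": 0, "wy": 0, "wz": 0, "gripper": 0.5},
  {"tx": 0, "ty": 0, "tz": -15, "wx": 0, "wy": 0, "wz": 0, "gripper": 0.5},
  {"tx": 0, "ty": 0, "tz": -15, "wx": 0, "wy": 0, "wz": 0, "gripper": 0.5},
  {"tx": 0, "ty": 0, "tz": -15, "wx": 0, "wy": 0, "wz": 0, "gripper": 0.5},
  {"tx": 0, "ty": 0, "tz": -15, "wx": 0, "wy": 0, "wz": 0, "gripper": 0.5},
])

```text
time: 6.3
position: [0.501, -0.1578, 0.1431]
tool_rot: [-0.404, -3.115, -0.0]
ft_force: [0.7, -0.0, 0.5]
grip_width: 0.295
grip_force: 0.0
```

Call:
jog_arm([
  {"tx": 0, "ty": 0, "tz": 0, "wx": 0, "wy": 0, "wz": 0, "gripper": 0.5},
  {"tx": 0, "ty": 0, "tz": 10, "wx": 0, "wy": 0, "wz": 0, "gripper": 0.5},
  {"tx": 0, "ty": 0, "tz": 20, "wx": 0, "wy": 0, "wz": 0, "gripper": 0.5},
  {"tx": 0, "ty": 0, "tz": 30, "wx": 0, "wy": 0, "wz": 0, "gripper": 0.5},
  {"tx": 0, "ty": 0, "tz": 33, "wx": 0, "wy": 0, "wz": 0, "gripper": 0.5},
])

```text
time: 6.72
position: [0.4997, -0.1576, 0.1082]
tool_rot: [-0.403, -3.112, 0.0]
ft_force: [0.0, -0.5, 0.2]
grip_width: 0.496
grip_force: 0.0
```

Call:
jog_arm([
  {"tx": 0, "ty": 0, "tz": 1, "wx": 0, "wy": 0, "wz": 0, "gripper": 0.5},
  {"tx": 0, "ty": 0, "tz": 2, "wx": 0, "wy": 0, "wz": 0, "gripper": 0.5},
  {"tx": 0, "ty": 0, "tz": 3, "wx": 0, "wy": 0, "wz": 0, "gripper": 0.5},
  {"tx": 0, "ty": 0, "tz": 4, "wx": 0, "wy": 0, "wz": 0, "gripper": 0.5},
  {"tx": 0, "ty": 0, "tz": 4, "wx": 0, "wy": 0, "wz": 0, "gripper": 0.5},
])

```text
time: 7.13
position: [0.5015, -0.158, 0.1069]
tool_rot: [0.404, 3.115, 0.0]
ft_force: [0.3, -0.5, -0.3]
grip_width: 0.499
grip_force: 0.0
```

Call:
jog_arm([
  {"tx": 0, "ty": 0, "tz": 1, "wx": 0, "wy": 0, "wz": 0, "gripper": 0.5},
  {"tx": 0, "ty": 0, "tz": 2, "wx": 0, "wy": 0, "wz": 0, "gripper": 0.5},
  {"tx": 0, "ty": 0, "tz": 3, "wx": 0, "wy": 0, "wz": 0, "gripper": 0.5},
  {"tx": 0, "ty": 0, "tz": 4, "wx": 0, "wy": 0, "wz": 0, "gripper": 0.5},
  {"tx": 0, "ty": 0, "tz": 4, "wx": 0, "wy": 0, "wz": 0, "gripper": 0.5},
])

```text
time: 7.55
position: [0.5012, -0.1579, 0.1025]
tool_rot: [-0.404, -3.115, -0.0]
ft_force: [0.5, -0.2, -0.0]
grip_width: 0.505
grip_force: 0.0
```

```bash
python3 - <<'E'
from h import *
import cv2
s=ctrl.get_state();p=s["position"];print(p.round(4),s["ft_force"].round(1))
P=[p,p+[0,0,.019],[.5025,-.158,.146],[.5025,-.158,.105]]
out=[]
for c,x,y in(("top",325,165),("side",190,235)):
    i=cv2.resize(C[c]["color"][y:y+80,x:x+65],None,fx=6,fy=6,interpolation=cv2.INTER_CUBIC)
    for k,q in enumerate(proj(c,P)):
        cv2.circle(i,tuple(map(int,(q-[x,y]+.5)*6)),2,[(255,0,255),(255,0,255),(0,0,255),(0,255,0)][k],-1)
    out.append(i)
cv2.imwrite("pics/s6.png",np.hstack(out))
E
```

```text
[ 0.5013 -0.158   0.1027] [-0.9  0.2  0.2]
```

View pics/s6.png

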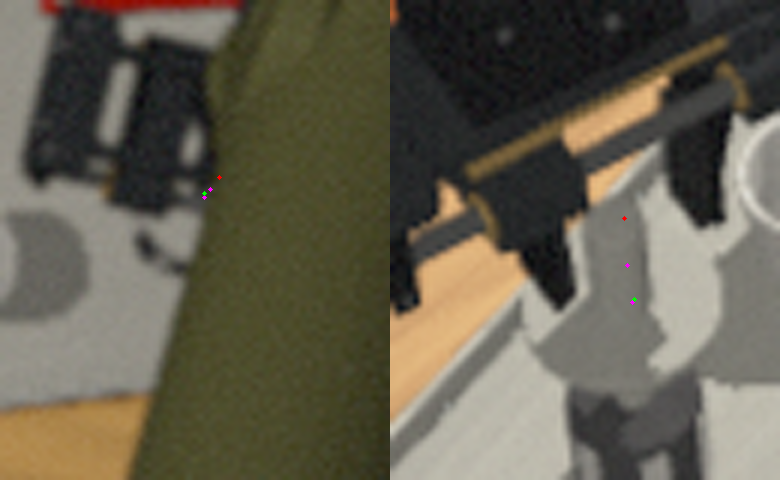

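The tips are at (560,310) and (712,225), midpoint (636,267). That fits the stub laterally, but about 20 mm above the reported TCP, and there is still no contact at a reported 0.103. I'll descend further, watching the force.

Call:
jog_arm([
  {"tx": 0, "ty": 0, "tz": 2, "wx": 0, "wy": 0, "wz": 0, "gripper": 0.5},
  {"tx": 0, "ty": 0, "tz": 4, "wx": 0, "wy": 0, "wz": 0, "gripper": 0.5},
  {"tx": 0, "ty": 0, "tz": 6, "wx": 0, "wy": 0, "wz": 0, "gripper": 0.5},
  {"tx": 0, "ty": 0, "tz": 8, "wx": 0, "wy": 0, "wz": 0, "gripper": 0.5},
  {"tx": 0, "ty": 0, "tz": 8, "wx": 0, "wy": 0, "wz": 0, "gripper": 0.5},
])

```text
time: 8.07
position: [0.501, -0.1579, 0.0942]
tool_rot: [-0.404, -3.115, 0.0]
ft_force: [-0.3, -0.3, -0.6]
grip_width: 0.496
grip_force: 0.0
```

Call:
jog_arm([
  {"tx": 0, "ty": 0, "tz": 1, "wx": 0, "wy": 0, "wz": 0, "gripper": 0.5},
  {"tx": 0, "ty": 0, "tz": 2, "wx": 0, "wy": 0, "wz": 0, "gripper": 0.5},
  {"tx": 0, "ty": 0, "tz": 3, "wx": 0, "wy": 0, "wz": 0, "gripper": 0.5},
  {"tx": 0, "ty": 0, "tz": 4, "wx": 0, "wy": 0, "wz": 0, "gripper": 0.5},
  {"tx": 0, "ty": 0, "tz": 4, "wx": 0, "wy": 0, "wz": 0, "gripper": 0.5},
])

```text
time: 8.48
position: [0.5012, -0.158, 0.0905]
tool_rot: [-0.404, -3.115, -0.0]
ft_force: [0.1, -0.3, 0.3]
grip_width: 0.497
grip_force: 0.0
```

Call:
jog_arm([
  {"tx": 0, "ty": 0, "tz": 0, "wx": 0, "wy": 0, "wz": 0, "gripper": 0},
  {"tx": 0, "ty": 0, "tz": 0, "wx": 0, "wy": 0, "wz": 0, "gripper": 0},
  {"tx": 0, "ty": 0, "tz": 0, "wx": 0, "wy": 0, "wz": 0, "gripper": 0},
  {"tx": 0, "ty": 0, "tz": 0, "wx": 0, "wy": 0, "wz": 0, "gripper": 0},
  {"tx": 0, "ty": 0, "tz": 0, "wx": 0, "wy": 0, "wz": 0, "gripper": 0},
], grip_force=25)

```text
time: 8.9
position: [0.5013, -0.1584, 0.0909]
tool_rot: [0.404, 3.115, -0.001]
ft_force: [0.3, -2.0, 0.4]
grip_width: 0.223
grip_force: 25.0
```

Call:
jog_arm([
  {"tx": 0, "ty": 0, "tz": 0, "wx": 0, "wy": 0, "wz": 0, "gripper": 0},
  {"tx": 0, "ty": 0, "tz": 0, "wx": 0, "wy": 0, "wz": 0, "gripper": 0},
  {"tx": 0, "ty": 0, "tz": 0, "wx": 0, "wy": 0, "wz": 0, "gripper": 0},
  {"tx": 0, "ty": 0, "tz": 0, "wx": 0, "wy": 0, "wz": 0, "gripper": 0},
  {"tx": 0, "ty": 0, "tz": 0, "wx": 0, "wy": 0, "wz": 0, "gripper": 0},
])

```text
time: 9.32
position: [0.5013, -0.1583, 0.0908]
tool_rot: [0.404, 3.115, -0.001]
ft_force: [-0.6, -2.0, 1.3]
grip_width: 0.225
grip_force: 25.0
```

Call:
jog_arm([
  {"tx": 0, "ty": 0, "tz": 0, "wx": 0, "wy": 0, "wz": 0, "gripper": 0},
  {"tx": 0, "ty": 0, "tz": 0, "wx": 0, "wy": 0, "wz": 0, "gripper": 0},
  {"tx": 0, "ty": 0, "tz": -5, "wx": 0, "wy": 0, "wz": 0, "gripper": 0},
  {"tx": 0, "ty": 0, "tz": -10, "wx": 0, "wy": 0, "wz": 0, "gripper": 0},
  {"tx": 0, "ty": 0, "tz": -15, "wx": 0, "wy": 0, "wz": 0, "gripper": 0},
], grip_force=45)

```text
time: 9.73
position: [0.5009, -0.1571, 0.1057]
tool_rot: [-0.403, -3.114, -0.001]
ft_force: [-0.3, 0.2, -3.8]
grip_width: 0.222
grip_force: 45.0
```

Call:
jog_arm([
  {"tx": 0, "ty": 0, "tz": -12, "wx": 0, "wy": 0, "wz": 0, "gripper": 0},
  {"tx": 0, "ty": 0, "tz": -24, "wx": 0, "wy": 0, "wz": 0, "gripper": 0},
  {"tx": 0, "ty": 0, "tz": -36, "wx": 0, "wy": 0, "wz": 0, "gripper": 0},
  {"tx": 0, "ty": 0, "tz": -48, "wx": 0, "wy": 0, "wz": 0, "gripper": 0},
  {"tx": 0, "ty": 0, "tz": -54, "wx": 0, "wy": 0, "wz": 0, "gripper": 0},
])

```text
time: 10.15
position: [0.5025, -0.1583, 0.1623]
tool_rot: [0.403, 3.112, 0.001]
ft_force: [-0.3, -0.1, -3.6]
grip_width: 0.218
grip_force: 45.0
```

```bash
python3 - <<'E'
from h import *
import cv2
s=ctrl.get_state();p=s["position"];print(p.round(4),s["ft_force"].round(1),s["grip_width"],s["grip_force"])
z=.073
P=[[p[0],p[1],z],[p[0],p[1],z+.095],[p[0],p[1],z+.101],[p[0]+.001,p[1],p[2]]]
print(proj("side",P).round(1))
out=[]
for c,x,y in(("top",325,165),("side",190,220)):
    i=cv2.resize(C[c]["color"][y:y+100,x:x+65],None,fx=6,fy=6,interpolation=cv2.INTER_CUBIC)
    for k,q in enumerate(proj(c,P)):
        cv2.circle(i,tuple(map(int,(q-[x,y]+.5)*6)),2,[(255,0,255),(0,0,255),(0,255,0),(255,255,0)][k],-1)
    out.append(i)
cv2.imwrite("pics/s7.png",np.hstack(out))
print([(np.round(k["bbox"]),k["conf"]) for k in vision.spot_in("side","rotor")])
E
```

```text
[ 0.5025 -0.1582  0.1616] [ 0.3 -0.9 -4.3] 0.21775962183035333 44.95164347346872
[[231.3 294.5]
 [227.6 263.5]
 [227.4 261.4]
 [228.3 266. ]]
[(array([209., 239., 244., 301.]), 0.79)]
```

View pics/s7.png

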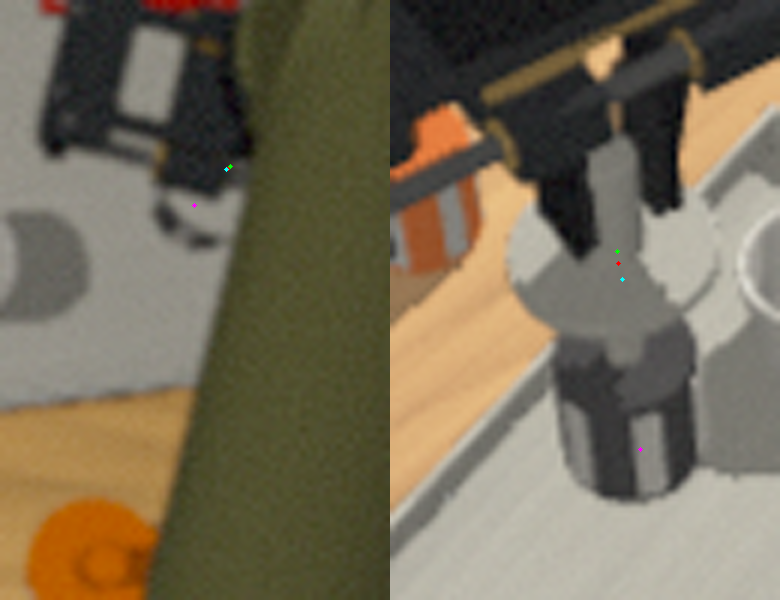

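Held (about 4 N), upright, with the drum's lower rim at crop (633,500), so the underside is at about 73–75 mm. Next I'll carry it to the front of the rack.

Call:
jog_arm([
  {"tx": 5, "ty": 12, "tz": 0, "wx": 0, "wy": 0, "wz": 0, "gripper": 0},
  {"tx": 14, "ty": 34, "tz": 0, "wx": 0, "wy": 0, "wz": 0, "gripper": 0},
  {"tx": 25, "ty": 61, "tz": 0, "wx": 0, "wy": 0, "wz": 0, "gripper": 0},
  {"tx": 37, "ty": 90, "tz": 0, "wx": 0, "wy": 0, "wz": 0, "gripper": 0},
  {"tx": 49, "ty": 120, "tz": 0, "wx": 0, "wy": 0, "wz": 0, "gripper": 0},
])

```text
time: 10.72
position: [0.4835, -0.0287, 0.159]
tool_rot: [-0.406, -3.114, 0.001]
ft_force: [0.7, -0.1, -3.7]
grip_width: 0.216
grip_force: 45.0
```

Call:
jog_arm([
  {"tx": 12, "ty": 30, "tz": 0, "wx": 0, "wy": 0, "wz": 0, "gripper": 0},
  {"tx": 24, "ty": 60, "tz": 0, "wx": 0, "wy": 0, "wz": 0, "gripper": 0},
  {"tx": 36, "ty": 90, "tz": 0, "wx": 0, "wy": 0, "wz": 0, "gripper": 0},
  {"tx": 48, "ty": 120, "tz": 0, "wx": 0, "wy": 0, "wz": 0, "gripper": 0},
  {"tx": 60, "ty": 150, "tz": 0, "wx": 0, "wy": 0, "wz": 0, "gripper": 0},
])

```text
time: 11.13
position: [0.4637, 0.1322, 0.159]
tool_rot: [-0.404, -3.114, 0.001]
ft_force: [-0.2, 0.7, -3.7]
grip_width: 0.216
grip_force: 45.0
```

Call:
jog_arm([
  {"tx": 12, "ty": 26, "tz": 0, "wx": 0, "wy": 0, "wz": 0, "gripper": 0},
  {"tx": 20, "ty": 48, "tz": 0, "wx": 0, "wy": 0, "wz": 0, "gripper": 0},
  {"tx": 28, "ty": 65, "tz": 0, "wx": 0, "wy": 0, "wz": 0, "gripper": 0},
  {"tx": 34, "ty": 77, "tz": 0, "wx": 0, "wy": 0, "wz": 0, "gripper": 0},
  {"tx": 34, "ty": 79, "tz": 0, "wx": 0, "wy": 0, "wz": 0, "gripper": 0},
])

```text
time: 11.55
position: [0.4504, 0.2187, 0.1589]
tool_rot: [-0.397, -3.114, 0.0]
ft_force: [-0.2, 1.2, -3.2]
grip_width: 0.22
grip_force: 45.0
```

```bash
python3 - <<'E'
from h import *
s=ctrl.get_state();p=s["position"];print(p.round(4),s["ft_force"].round(1))
def model(c,x,y,z0):
    a=np.linspace(0,2*np.pi,60);Q=[]
    for r,h in((23,0),(23,50),(32,95),(32,101)):
        Q.append(np.c_[x+r/1e3*np.cos(a),y+r/1e3*np.sin(a),np.full(60,z0+h/1e3)])
    q=proj(c,np.vstack(Q));return np.r_[q.min(0),q.max(0)]
for c in("side","top"):
    print(c,model(c,p[0],p[1],.0715).round(1))
    print([(np.round(k["bbox"],1),round(k["conf"],2)) for k in vision.spot_in(c,"rotor")])
E
```

```text
[0.452  0.2153 0.1592] [-0.1 -0.4 -3.3]
side [311.9 145.9 339.9 193.3]
[(array([311.5, 136.2, 338.2, 192.4]), 0.86), (array([176.8, 213.2, 208.5, 263.5]), 0.73)]
top [210.2 199.6 234.6 224.6]
[(array([326.1, 247.4, 349.5, 270.5]), 0.56)]
```

The rotor's box matches the model in height and position, and it lies on the slot's centre line. I'll slide it in.

Call:
jog_arm([
  {"tx": -10, "ty": 4, "tz": 0, "wx": 0, "wy": 0, "wz": 0, "gripper": 0},
  {"tx": -22, "ty": 9, "tz": 0, "wx": 0, "wy": 0, "wz": 0, "gripper": 0},
  {"tx": -34, "ty": 14, "tz": 0, "wx": 0, "wy": 0, "wz": 0, "gripper": 0},
  {"tx": -44, "ty": 18, "tz": 0, "wx": 0, "wy": 0, "wz": 0, "gripper": 0},
  {"tx": -50, "ty": 20.5, "tz": 0, "wx": 0, "wy": 0, "wz": 0, "gripper": 0},
])

```text
time: 12.17
position: [0.5078, 0.222, 0.1598]
tool_rot: [0.407, 3.114, -0.0]
ft_force: [0.3, 0.4, -3.7]
grip_width: 0.216
grip_force: 45.0
```

Call:
jog_arm([
  {"tx": -10, "ty": 4, "tz": 0, "wx": 0, "wy": 0, "wz": 0, "gripper": 0},
  {"tx": -20, "ty": 8, "tz": 0, "wx": 0, "wy": 0, "wz": 0, "gripper": 0},
  {"tx": -30, "ty": 12, "tz": 0, "wx": 0, "wy": 0, "wz": 0, "gripper": 0},
  {"tx": -40, "ty": 16.5, "tz": 0, "wx": 0, "wy": 0, "wz": 0, "gripper": 0},
  {"tx": -46, "ty": 19, "tz": 0, "wx": 0, "wy": 0, "wz": 0, "gripper": 0},
])

```text
time: 12.58
position: [0.5566, 0.2297, 0.1597]
tool_rot: [0.404, 3.115, -0.0]
ft_force: [0.3, 0.1, -2.6]
grip_width: 0.217
grip_force: 45.0
```

Call:
jog_arm([
  {"tx": -1, "ty": 0.4, "tz": 0, "wx": 0, "wy": 0, "wz": 0, "gripper": 0},
  {"tx": -2, "ty": 0.8, "tz": 0, "wx": 0, "wy": 0, "wz": 0, "gripper": 0},
  {"tx": -3, "ty": 1.2, "tz": 0, "wx": 0, "wy": 0, "wz": 0, "gripper": 0},
  {"tx": -4, "ty": 1.6, "tz": 0, "wx": 0, "wy": 0, "wz": 0, "gripper": 0},
  {"tx": -4, "ty": 1.6, "tz": 0, "wx": 0, "wy": 0, "wz": 0, "gripper": 0},
])

```text
time: 13.0
position: [0.559, 0.2303, 0.1599]
tool_rot: [0.403, 3.116, 0.001]
ft_force: [-0.2, -1.3, -3.2]
grip_width: 0.217
grip_force: 44.9
```

Call:
jog_arm([
  {"tx": -1, "ty": 0.4, "tz": 0, "wx": 0, "wy": 0, "wz": 0, "gripper": 0},
  {"tx": -2, "ty": 0.8, "tz": 0, "wx": 0, "wy": 0, "wz": 0, "gripper": 0},
  {"tx": -3, "ty": 1.2, "tz": 0, "wx": 0, "wy": 0, "wz": 0, "gripper": 0},
  {"tx": -4, "ty": 1.6, "tz": 0, "wx": 0, "wy": 0, "wz": 0, "gripper": 0},
  {"tx": -4, "ty": 1.6, "tz": 0, "wx": 0, "wy": 0, "wz": 0, "gripper": 0},
])

```text
time: 13.42
position: [0.5637, 0.2307, 0.1598]
tool_rot: [0.404, 3.115, 0.0]
ft_force: [-0.3, -0.3, -4.1]
grip_width: 0.215
grip_force: 45.0
```

Call:
jog_arm([
  {"tx": -0.5, "ty": 0.2, "tz": 0, "wx": 0, "wy": 0, "wz": 0, "gripper": 0},
  {"tx": -1, "ty": 0.4, "tz": 0, "wx": 0, "wy": 0, "wz": 0, "gripper": 0},
  {"tx": -1.5, "ty": 0.6, "tz": 0, "wx": 0, "wy": 0, "wz": 0, "gripper": 0},
  {"tx": -2, "ty": 0.8, "tz": 0, "wx": 0, "wy": 0, "wz": 0, "gripper": 0},
  {"tx": -2, "ty": 0.8, "tz": 0, "wx": 0, "wy": 0, "wz": 0, "gripper": 0},
])

```text
time: 13.83
position: [0.5657, 0.231, 0.1598]
tool_rot: [0.404, 3.115, 0.0]
ft_force: [-0.1, -0.1, -3.7]
grip_width: 0.22
grip_force: 45.0
```

Call:
jog_arm([
  {"tx": -0.5, "ty": 0.2, "tz": 0, "wx": 0, "wy": 0, "wz": 0, "gripper": 0},
  {"tx": -1, "ty": 0.4, "tz": 0, "wx": 0, "wy": 0, "wz": 0, "gripper": 0},
  {"tx": -1.5, "ty": 0.6, "tz": 0, "wx": 0, "wy": 0, "wz": 0, "gripper": 0},
  {"tx": -2, "ty": 0.8, "tz": 0, "wx": 0, "wy": 0, "wz": 0, "gripper": 0},
  {"tx": -2, "ty": 0.8, "tz": 0, "wx": 0, "wy": 0, "wz": 0, "gripper": 0},
])

```text
time: 14.25
position: [0.5679, 0.2312, 0.1598]
tool_rot: [0.404, 3.115, 0.0]
ft_force: [0.2, -0.2, -3.8]
grip_width: 0.215
grip_force: 45.0
```

Call:
jog_arm([
  {"tx": -0.5, "ty": 0.2, "tz": 0, "wx": 0, "wy": 0, "wz": 0, "gripper": 0},
  {"tx": -1, "ty": 0.4, "tz": 0, "wx": 0, "wy": 0, "wz": 0, "gripper": 0},
  {"tx": -1, "ty": 0.4, "tz": 0, "wx": 0, "wy": 0, "wz": 0, "gripper": 0},
  {"tx": -1, "ty": 0.4, "tz": 0, "wx": 0, "wy": 0, "wz": 0, "gripper": 0},
  {"tx": -1, "ty": 0.4, "tz": 0, "wx": 0, "wy": 0, "wz": 0, "gripper": 0},
])

```text
time: 14.67
position: [0.5688, 0.2313, 0.1598]
tool_rot: [-0.404, -3.115, -0.0]
ft_force: [-0.6, -0.2, -3.9]
grip_width: 0.217
grip_force: 45.0
```

Call:
jog_arm([
  {"tx": -0.5, "ty": 0.2, "tz": 0, "wx": 0, "wy": 0, "wz": 0, "gripper": 0},
  {"tx": -1, "ty": 0.4, "tz": 0, "wx": 0, "wy": 0, "wz": 0, "gripper": 0},
  {"tx": -1, "ty": 0.4, "tz": 0, "wx": 0, "wy": 0, "wz": 0, "gripper": 0},
  {"tx": -1, "ty": 0.4, "tz": 0, "wx": 0, "wy": 0, "wz": 0, "gripper": 0},
  {"tx": -1, "ty": 0.4, "tz": 0, "wx": 0, "wy": 0, "wz": 0, "gripper": 0},
])

```text
time: 15.08
position: [0.5696, 0.2314, 0.1597]
tool_rot: [-0.404, -3.115, 0.0]
ft_force: [-1.6, -0.1, -2.5]
grip_width: 0.216
grip_force: 45.0
```

Call:
jog_arm([
  {"tx": -0.5, "ty": 0.2, "tz": 0, "wx": 0, "wy": 0, "wz": 0, "gripper": 0},
  {"tx": -1, "ty": 0.4, "tz": 0, "wx": 0, "wy": 0, "wz": 0, "gripper": 0},
  {"tx": -1, "ty": 0.4, "tz": 0, "wx": 0, "wy": 0, "wz": 0, "gripper": 0},
  {"tx": -1, "ty": 0.4, "tz": 0, "wx": 0, "wy": 0, "wz": 0, "gripper": 0},
  {"tx": -1, "ty": 0.4, "tz": 0, "wx": 0, "wy": 0, "wz": 0, "gripper": 0},
])

```text
time: 15.5
position: [0.5704, 0.2314, 0.1597]
tool_rot: [-0.404, -3.114, 0.001]
ft_force: [-4.8, -1.9, -0.8]
grip_width: 0.221
grip_force: 45.0
```

Contact with the closed end (−5 N in x). I'll ease back 0.7 mm and lower.

Call:
jog_arm([
  {"tx": 0.7, "ty": -0.3, "tz": 0, "wx": 0, "wy": 0, "wz": 0, "gripper": 0},
  {"tx": 0.7, "ty": -0.3, "tz": 4, "wx": 0, "wy": 0, "wz": 0, "gripper": 0},
  {"tx": 0.7, "ty": -0.3, "tz": 8, "wx": 0, "wy": 0, "wz": 0, "gripper": 0},
  {"tx": 0.7, "ty": -0.3, "tz": 12, "wx": 0, "wy": 0, "wz": 0, "gripper": 0},
  {"tx": 0.7, "ty": -0.3, "tz": 13, "wx": 0, "wy": 0, "wz": 0, "gripper": 0},
])

```text
time: 15.92
position: [0.5697, 0.2317, 0.1456]
tool_rot: [-0.403, -3.115, 0.0]
ft_force: [-3.7, -0.1, -1.9]
grip_width: 0.218
grip_force: 45.0
```

Call:
jog_arm([
  {"tx": 0, "ty": 0, "tz": 0.5, "wx": 0, "wy": 0, "wz": 0, "gripper": 0},
  {"tx": 0, "ty": 0, "tz": 1, "wx": 0, "wy": 0, "wz": 0, "gripper": 0},
  {"tx": 0, "ty": 0, "tz": 1.5, "wx": 0, "wy": 0, "wz": 0, "gripper": 0},
  {"tx": 0, "ty": 0, "tz": 2, "wx": 0, "wy": 0, "wz": 0, "gripper": 0},
  {"tx": 0, "ty": 0, "tz": 2, "wx": 0, "wy": 0, "wz": 0, "gripper": 0},
])

```text
time: 16.33
position: [0.5699, 0.2316, 0.1449]
tool_rot: [-0.404, -3.115, -0.0]
ft_force: [-4.3, 0.2, -0.5]
grip_width: 0.216
grip_force: 45.0
```

Call:
jog_arm([
  {"tx": 0.5, "ty": -0.2, "tz": 0, "wx": 0, "wy": 0, "wz": 0, "gripper": 0},
  {"tx": 0.5, "ty": -0.2, "tz": 0.5, "wx": 0, "wy": 0, "wz": 0, "gripper": 0},
  {"tx": 0.5, "ty": -0.2, "tz": 1, "wx": 0, "wy": 0, "wz": 0, "gripper": 0},
  {"tx": 0.5, "ty": -0.2, "tz": 1, "wx": 0, "wy": 0, "wz": 0, "gripper": 0},
  {"tx": 0.5, "ty": -0.2, "tz": 1, "wx": 0, "wy": 0, "wz": 0, "gripper": 0},
])

```text
time: 16.75
position: [0.5698, 0.2315, 0.1438]
tool_rot: [0.404, 3.115, 0.0]
ft_force: [-4.0, -0.4, -1.5]
grip_width: 0.215
grip_force: 45.0
```

Call:
jog_arm([
  {"tx": 0, "ty": 0, "tz": 0.5, "wx": 0, "wy": 0, "wz": 0, "gripper": 0},
  {"tx": 0, "ty": 0, "tz": 1, "wx": 0, "wy": 0, "wz": 0, "gripper": 0},
  {"tx": 0, "ty": 0, "tz": 1, "wx": 0, "wy": 0, "wz": 0, "gripper": 0},
  {"tx": 0, "ty": 0, "tz": 1, "wx": 0, "wy": 0, "wz": 0, "gripper": 0},
  {"tx": 0, "ty": 0, "tz": 1, "wx": 0, "wy": 0, "wz": 0, "gripper": 0},
])

```text
time: 17.17
position: [0.5697, 0.2314, 0.1427]
tool_rot: [0.404, 3.115, -0.0]
ft_force: [-3.7, -0.2, -1.5]
grip_width: 0.216
grip_force: 45.0
```

Call:
jog_arm([
  {"tx": 0.5, "ty": -0.2, "tz": 0, "wx": 0, "wy": 0, "wz": 0, "gripper": 0},
  {"tx": 0.8, "ty": -0.2, "tz": 0.5, "wx": 0, "wy": 0, "wz": 0, "gripper": 0},
  {"tx": 0.8, "ty": -0.2, "tz": 1, "wx": 0, "wy": 0, "wz": 0, "gripper": 0},
  {"tx": 0.8, "ty": -0.2, "tz": 1, "wx": 0, "wy": 0, "wz": 0, "gripper": 0},
  {"tx": 0.8, "ty": -0.2, "tz": 1, "wx": 0, "wy": 0, "wz": 0, "gripper": 0},
])

```text
time: 17.58
position: [0.5693, 0.2313, 0.1419]
tool_rot: [0.404, 3.114, 0.0]
ft_force: [-1.3, 0.1, -1.8]
grip_width: 0.219
grip_force: 45.0
```

Call:
jog_arm([
  {"tx": 0, "ty": 0, "tz": 0.5, "wx": 0, "wy": 0, "wz": 0, "gripper": 0},
  {"tx": 0, "ty": 0, "tz": 1, "wx": 0, "wy": 0, "wz": 0, "gripper": 0},
  {"tx": 0, "ty": 0, "tz": 1, "wx": 0, "wy": 0, "wz": 0, "gripper": 0},
  {"tx": 0, "ty": 0, "tz": 1, "wx": 0, "wy": 0, "wz": 0, "gripper": 0},
  {"tx": 0, "ty": 0, "tz": 1, "wx": 0, "wy": 0, "wz": 0, "gripper": 0},
])

```text
time: 18.0
position: [0.5693, 0.2313, 0.1418]
tool_rot: [0.404, 3.114, 0.001]
ft_force: [-2.9, -2.0, 4.9]
grip_width: 0.219
grip_force: 44.9
```

Landed on the plate at a reported 0.142, as predicted. I'll release and rise.

Call:
jog_arm([
  {"tx": 0, "ty": 0, "tz": -0.3, "wx": 0, "wy": 0, "wz": 0, "gripper": 0.3},
  {"tx": 0, "ty": 0, "tz": -0.3, "wx": 0, "wy": 0, "wz": 0, "gripper": 0.5},
  {"tx": 0, "ty": 0, "tz": -0.3, "wx": 0, "wy": 0, "wz": 0, "gripper": 0.5},
  {"tx": 0, "ty": 0, "tz": -0.3, "wx": 0, "wy": 0, "wz": 0, "gripper": 0.5},
  {"tx": 0, "ty": 0, "tz": -0.3, "wx": 0, "wy": 0, "wz": 0, "gripper": 0.5},
], grip_force=10)

```text
time: 18.42
position: [0.5691, 0.2316, 0.141]
tool_rot: [0.404, 3.115, 0.0]
ft_force: [1.3, -0.4, -0.2]
grip_width: 0.472
grip_force: 0.0
```

Call:
jog_arm([
  {"tx": 0, "ty": 0, "tz": 0, "wx": 0, "wy": 0, "wz": 0, "gripper": 0.5},
  {"tx": 0, "ty": 0, "tz": 0, "wx": 0, "wy": 0, "wz": 0, "gripper": 0.5},
  {"tx": 0, "ty": 0, "tz": 0, "wx": 0, "wy": 0, "wz": 0, "gripper": 0.5},
  {"tx": 0, "ty": 0, "tz": 0, "wx": 0, "wy": 0, "wz": 0, "gripper": 0.5},
  {"tx": 0, "ty": 0, "tz": 0, "wx": 0, "wy": 0, "wz": 0, "gripper": 0.5},
])

```text
time: 18.83
position: [0.5689, 0.2315, 0.1411]
tool_rot: [0.404, 3.115, 0.0]
ft_force: [0.3, 0.7, 0.6]
grip_width: 0.502
grip_force: 0.0
```

Call:
jog_arm([
  {"tx": 0, "ty": 0, "tz": -10, "wx": 0, "wy": 0, "wz": 0, "gripper": 0.5},
  {"tx": 0, "ty": 0, "tz": -25, "wx": 0, "wy": 0, "wz": 0, "gripper": 0.5},
  {"tx": 0, "ty": 0, "tz": -50, "wx": 0, "wy": 0, "wz": 0, "gripper": 0.5},
  {"tx": 0, "ty": 0, "tz": -75, "wx": 0, "wy": 0, "wz": 0, "gripper": 0.5},
  {"tx": 0, "ty": 0, "tz": -100, "wx": 0, "wy": 0, "wz": 0, "gripper": 0.5},
])

```text
time: 19.25
position: [0.5688, 0.2313, 0.2429]
tool_rot: [0.404, 3.115, 0.0]
ft_force: [0.3, 1.0, 0.5]
grip_width: 0.496
grip_force: 0.0
```

```bash
python3 - <<'E'
from h import *
import cv2
s=ctrl.get_state();print(s["time"],s["position"].round(4),s["ft_force"].round(1))
i=cv2.resize(C["side"]["color"][115:265,310:460],(600,600),interpolation=cv2.INTER_CUBIC)
for q in proj("side",[[.569,.231,.055],[.569,.231,.150],[.569,.231,.197]]):
    cv2.circle(i,tuple(map(int,(q-[310,115]+.5)*4)),2,(255,0,255),-1)
cv2.imwrite("pics/s8.png",i)
E
```

```text
19.35 [0.5715 0.2322 0.247 ] [0.4 0.8 0.8]
```

View pics/s8.png

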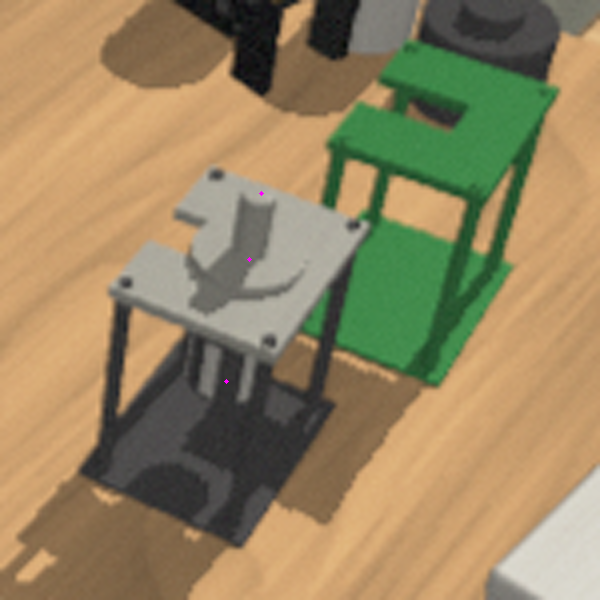

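The rotor hangs with its flange flat on the plate at about (245,265), the drum under it, at the closed end, and the gripper is clear above.

```bash
python3 -c "
from bench import ctrl
print(ctrl.close_job())"
```

```text
the job is handed in; nothing more can be done
None
```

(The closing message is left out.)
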